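# Feel for the release notch in the clamp's edge and hold the tongue down

### The job

The fixture on the bench clamps a valve body, and its release tongue lies in a notch somewhere along the top edge of the fixture's steel bar. Starting at the end of the bar beside the round pin, slide closed fingertips lightly along the top edge towards the square post until they find the notch, then press the tongue inside it down to open the clamp jaw, and finish while still holding the tongue down. Leave the valve body in the fixture and the other things where they stand, and lift nothing.

Things in the scene. Friction and masses are not known exactly. Their poses are not given: they have to be found in the camera images.
- fixture: Clamping fixture, bolted down: grey base plate 220 (x) x 310 (y) x 12 mm. Origin at the centre of its underside, on the bench; z up, x from the edge bar towards the nest. The steel edge bar runs along y at x = -75 mm; behind it are an aluminium jaw and the nest with the valve body. Pressing any of it with more than 40 N spoils it.
- bar (a point): Middle of the edge bar's flat top, 60 mm above the bench; axes as the fixture's. The bar is 30 mm wide (x) and exposed from y = -108 to +108 mm, with a dark end block (40 x 44 mm) level with it at each end. One notch, 38 mm long in y and open at both faces, cuts across it, its centre anywhere from y = -40 to +40 mm: where differs each time and is not reported.
- round_pin: Fixed round steel pin, 18 mm diameter, 28 mm high, upright on one end block (which one differs each time) on the bar's centre line, 135 mm from the bar's middle. Origin at the centre of its foot, level with the bar's top. The sweep starts on the bar beside it, with the middle of the closed fingers about 30 to 50 mm from the pin's axis.
- square_post: Fixed square steel post, 18 x 18 mm, 14 mm high, standing in the same way on the other end block, 270 mm from the round pin. Origin at the centre of its foot.
- release (a joint): Downward travel (m) of the flat steel tongue that floors the notch (26 mm wide in x). 0: at rest, top 8 mm below the bar's top; 0.008: fully down, 16 mm below. Its spring pushes back with about 3 N at first, 6.5 N at 5 mm (from where the clamp is open), 8.5 N fully down. The jaw moves 1.5 times as far, towards the bar; 20 mm or more stays free behind the bar.
- valve_body: The clamped work: aluminium block 60 x 70 x 55 mm with a black round cap, 69 mm high in all, 0.5 kg, loose in the fixture's nest; its top is 81 mm above the bench. Origin at the centre of its underside. Leave it.
- housing_a: Black round pump housing with an aluminium band, 66 mm diameter, 88 mm high, standing loose to the left of the fixture. Origin at the centre of its underside. Leave it.
- housing_b: A second such housing, also to the left, farther away. Leave it.
- wrench: Steel wrench, 170 mm long, lying loose to the right of the fixture. Leave it.
Mind the look-alikes: they are no part of the job. What is shaped like the valve_body but green or purple is not meant.

How it is judged:
On the way, in this order (a step that is already met when the one before it is completed fails the run):
1. the fingers touch the bar beside the round pin (within 60 mm of it) (contact force between the fingers and fixture above 0.4 N and horizontal distance between the grasp point and round_pin below 0.06 m), for 0.04 s.
2. the fingers, still on the edge, have moved on to between 62 and 90 mm from the pin (contact force between the fingers and fixture above 0.4 N and horizontal distance between the grasp point and round_pin between 0.062 and 0.09 m), for 0.04 s.
3. the tongue in the notch is pressed down 5 mm or more (value of joint release above 0.005 m and contact force between the fingers and fixture above 1.5 N), for 0.2 s.
At the end, for the whole second after the job is handed in: The fingers hold the tongue at least 5 mm down, with 1.5 to 40 N on the fixture; the valve body is at rest within 10 mm and the two housings and the wrench within 20 mm of where they began (all of step 3 and contact force between the fingers and fixture below 40 N and distance of valve_body from where it was at the start of the episode below 0.01 m and linear speed of valve_body below 0.02 m/s and distance of each of housing_a, housing_b, wrench from where it was at the start of the episode below 0.02 m); the arm keeps its last pose, push and grip.
It fails at once if the fingers press the fixture with more than 40 N (contact force between the fingers and fixture above 40 N).
It fails at once if the valve body is moved more than 10 mm or lifted out (distance of valve_body from where it was at the start of the episode above 0.01 m).
It fails at once if a housing or the wrench is moved more than 20 mm or lifted (distance of any of housing_a, housing_b, wrench from where it was at the start of the episode above 0.02 m).
It also fails if it takes over 51 s, if anything falls off the work surface, if the arm or the gripper's body presses on something with over 40 N, if the wrist force passes 120 N, or if a joint passes its speed limit or range.

### The arm

A 7-joint arm with a two-finger parallel gripper is mounted at the origin on the work surface. World frame = base frame: x ahead of the robot, y to its left, z up, the work surface at z = 0. Lengths are in m, angles in rad, forces in N, time in s.
With the tool pointing down it reaches from about 0.4 to 0.875 m from the base axis. Payload 6.5 kg.
Tool frame: the origin (TCP) lies at the centre of the arm's flange, where the gripper is bolted on; the fingertips stand 173 mm ahead of it and the grasp point (between the pads) lies 155 mm ahead of it; z points along the fingers, y is the direction in which the jaws open and shut (so a half turn about z gives the same grasp; the last joint's range is limited). The gripper opens to 85 mm and grips with 20 to 120 N. Pads are 22 mm wide; open, the fingers measure 114 mm over their backs; the gripper's body (76 mm by 85 mm) begins 54 mm behind the grasp point. The pads swing forward as they close: fully open they stand 13 mm farther back than shut.
Start: joints at [-1.323, 0.536, -0.004, 1.538, 0.003, 1.067, -0.071], TCP at [0.201, 0.618, 0.405] pointing down, gripper open.
Joint ranges: [-2.7, 2.7], [-0.37, 2.16], [-1.27, 1.26], [0.24, 2.4], [-1.31, 4.45], [0.19, 1.91], [-2.76, 2.76]. Speed limits (rad/s): [2.39, 2.39, 3.14, 3.14, 3.14, 3.14, 3.14].

### API

Orientations are given as a unit quaternion [w, x, y, z].
In Python, from bench import ctrl gives the robot as it stands. The module is installed in compiled form; this text tells all that it offers. Calls block until the motion is done:
- ctrl.move_pose(position, orientation): joint-space move of the TCP to a pose.
- ctrl.move_l(position, orientation=None, rate=0.15, max_force=None): straight line of the TCP; orientation=None keeps the orientation; rate is the mean speed in m/s. With max_force (N) it stops when the force on the tool has changed by that much, and returns True; else False.
- ctrl.goto_joints(angles): joint-space move.
- ctrl.move_gripper(opening): finger opening in m; the grip force is fixed at half the most; returns when the fingers have stopped.
- ctrl.dwell(seconds).
- ctrl.solve_ik(position, orientation): joint angles nearest the present ones, or None.
- ctrl.observe(): the state.
- ctrl.read_camera(name): name is "scene" or "top"; returns the picture (384x512x3 uint8, red, green, blue); there is no depth.
- ctrl.get_calibration(name): a dict with "camera_matrix" (3x3 intrinsics, pixels), "world_to_cam" (4x4, takes a point from world to camera coordinates). Camera axes: x right, y down, z forward; pixel columns grow to the right and rows downward; lengths in m; the calibration is good to about 2 mm. A picture is of the moment at which its call begins. get_calibration takes no time and is no camera call.
A pose or a line that the arm cannot do raises ctrl.IKError and nothing moves.
- ctrl.finish_job(): hands the job in, once; it reports no verdict.
Trained networks look in the newest picture that a camera, given by its name, has taken for a name from the list of things; names that differ only in an ending like _2 or _b are one class to them, and where a whole thing is asked for, a point or a joint stands for the part that bears it (a point fixed in the world has none). Each returns a list of dicts, best first, with "score" (0 to 1); they miss things now and then, are a little off and sometimes report something else, mostly with a low value. They report only what shows in the picture. A call takes as long as a camera call. They do not tell look-alikes from the thing itself.
- ctrl.masks_of(camera, target): "pixels" (384x512 bool, what is visible of it) and "rect" ([centre column, centre row, width, height] in pixels, round what is visible of it).
- ctrl.tip_of(camera, target): "uv" ([column, row] in pixels: a listed point, or the origin of a listed thing).
The state is a dict: "time": time; "joints": joint angles; "qvel": joint speeds; "tau": joint torques, N m; "eef_pos": TCP position; "tool_rot": TCP orientation; "force": force on the tool from outside, world axes, zero at the start; "moment": the same for the moment, N m; "width": finger opening in m.
Only numpy, scipy, OpenCV 4.12 (cv2) and the standard library are available. Lean on these libraries where they do the work, as an engineer would, in place of code of your own. Each camera call takes 0.05 s, during which the arm holds its last target.

## Working session

There is one attempt and no reset: what is moved stays moved. The work goes in short steps, each a Python script; the robot and the scene stay as the last script left them, time stands still between calls to the robot, and variables do not carry over. Pictures are saved under pics/ and viewed, and the job is handed in when it is done.

```bash
mkdir -p pics
python3 - <<'E'
from bench import ctrl
import cv2,numpy as np
for n in("scene","top"):
    im=ctrl.read_camera(n); cv2.imwrite(f"pics/{n}0.png",im[:,:,::-1])
    c=ctrl.get_calibration(n); print(n,np.round(c["camera_matrix"],1).tolist(),np.round(c["world_to_cam"],3).tolist())
    for t in("bar","round_pin","square_post","fixture","valve_body"):
        print(t,[(round(d["score"],2),np.round(d["uv"],1).tolist()) for d in ctrl.tip_of(n,t)[:3]])
s=ctrl.observe();print({k:np.round(v,3).tolist() for k,v in s.items()})
E
```

```text
scene [[431.9, 0.0, 257.7], [0.0, 431.9, 192.9], [0.0, 0.0, 1.0]] [[-0.876, 0.483, -0.005, 0.556], [0.287, 0.511, -0.81, -0.12], [-0.388, -0.711, -0.586, 1.549], [0.0, 0.0, 0.0, 1.0]]
bar [(0.98, [286.7, 194.8]), (0.42, [337.3, 287.2])]
round_pin [(0.46, [261.9, 170.6])]
square_post [(0.4, [313.6, 220.0])]
fixture [(0.87, [265.8, 217.6])]
valve_body [(0.89, [204.8, 247.6]), (0.82, [322.0, 196.6]), (0.8, [253.2, 218.6])]
top [[360.7, 0.0, 253.4], [0.0, 360.7, 189.3], [0.0, 0.0, 1.0]] [[0.029, -1.0, 0.008, -0.035], [-0.987, -0.03, -0.157, 0.605], [0.157, -0.003, -0.988, 0.929], [0.0, 0.0, 0.0, 1.0]]
bar [(0.82, [235.1, 209.6])]
round_pin [(0.7, [230.2, 211.1]), (0.59, [285.0, 213.2])]
square_post [(0.51, [186.6, 208.0])]
fixture [(0.75, [237.3, 188.4]), (0.24, [394.2, 222.4])]
valve_body [(0.94, [234.9, 264.8]), (0.84, [285.7, 126.4]), (0.66, [237.8, 173.9])]
{'time': 0.6, 'joints': [-1.323, 0.536, -0.004, 1.538, 0.003, 1.067, -0.071], 'qvel': [0.002, -0.0, 0.0, -0.001, 0.001, -0.0, 0.0], 'tau': [-0.0, -58.306, 1.047, -25.933, 0.012, 0.002, -0.0], 'eef_pos': [0.201, 0.618, 0.405], 'tool_rot': [0.0, 0.156, 0.988, 0.0], 'force': [-0.633, 0.478, -0.506], 'moment': [-0.019, 0.015, 0.004], 'width': 0.085}
```

View pics/scene0.png

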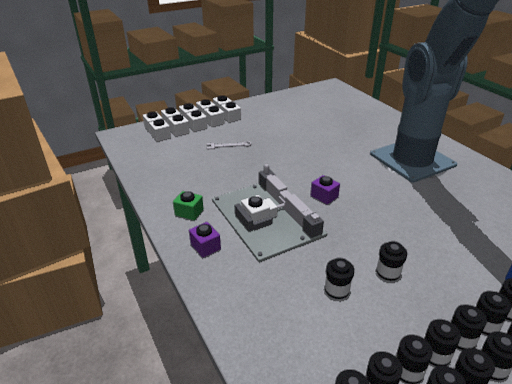

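View pics/top0.png

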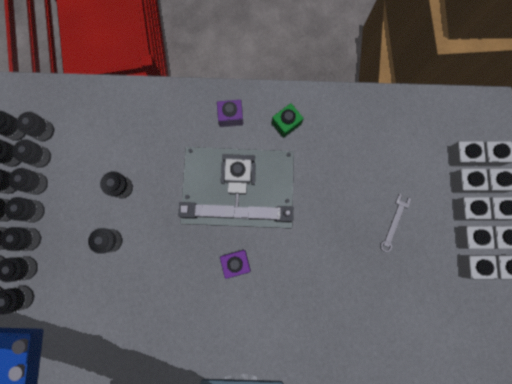

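Run:
```python
import cv2,numpy as np
a=cv2.imread("pics/scene0.png")[130:280,190:370];b=cv2.imread("pics/top0.png")[140:240,160:320]
cv2.imwrite("pics/sc.png",cv2.resize(a,(720,600),interpolation=2));cv2.imwrite("pics/tc.png",cv2.resize(b,(800,500),interpolation=2))
```

```text
(no output)
```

View pics/sc.png

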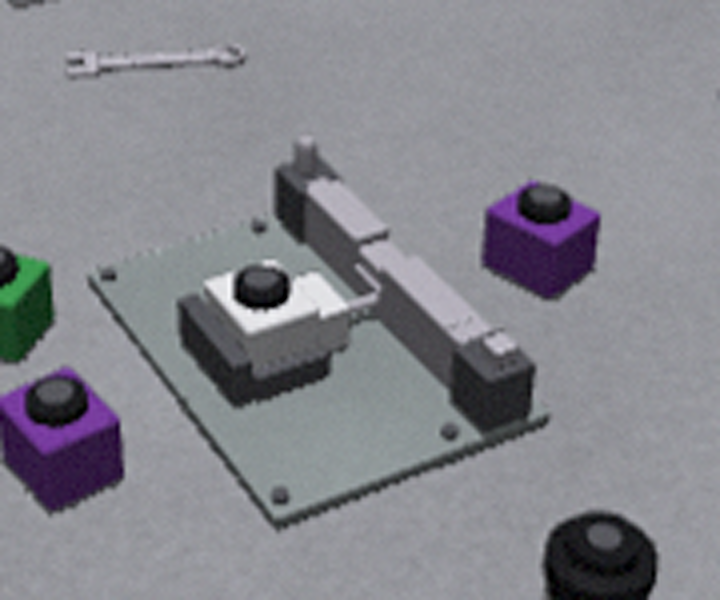

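View pics/tc.png

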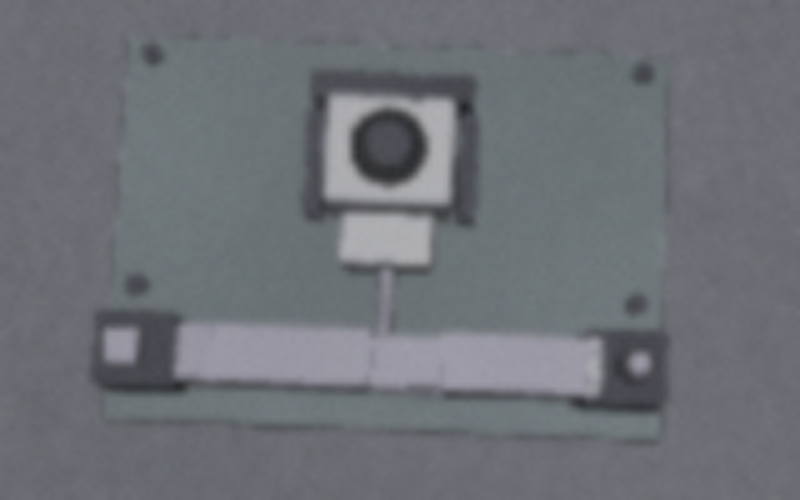

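The top crop shows the bar with the square post on the left end block at about (184,209) and the round pin on the right one at about (288,212). Seams that look like the notch lie at columns 234–249. In the scene crop the pin is at (266,167), the post at (315,216), and the notch is near the jaw's rod.

Look-alikes in the top view are the purple blocks at (230,112) and (235,264) and the green block at (287,119). The real valve body is the white one at (237,172) in the nest. The detector's "round_pin" at (230,211) is false, because that point is mid-bar.

```bash
cat > h.py <<'E'
import numpy as np
from bench import ctrl
def ray(n,uv,z):
    c=ctrl.get_calibration(n);K=np.array(c["camera_matrix"]);T=np.array(c["world_to_cam"])
    d=T[:3,:3].T@np.linalg.solve(K,[uv[0],uv[1],1]);o=-T[:3,:3].T@T[:3,3]
    return o+d*(z-o[2])/d[2]
E
python3 - <<'E'
from h import *
f=lambda x,y:(160+x/5-.4,140+y/5-.4)
g=lambda x,y:(190+x/4-.4,130+y/4-.4)
P={}
for k,uv,z in [("pin",f(640,362),.088),("post",f(121,345),.074),("barL_hi",f(178,322),.06),("barL_lo",f(178,378),.06),("barR_hi",f(603,338),.06),("barR_lo",f(603,395),.06),("n1",f(371,357),.06),("n2",f(443,362),.06),("valvecap",f(389,147),.081)]:
    P[k]=ray("top",uv,z); print(k,P[k].round(4))
for k,uv,z in [("pin",g(305,142),.088),("post",g(500,342),.074),("n_far",g(372,238),.06),("n_near",g(400,258),.06),("bar",(286.7,194.8),.06)]:
    P["s"+k]=ray("scene",uv,z); print("scene",k,P["s"+k].round(4))
print(np.linalg.norm((P["pin"]-P["post"])[:2]),np.linalg.norm((P["spin"]-P["spost"])[:2]), ray("top",(235.1,209.6),.06))
E
```

```text
pin [ 0.5434 -0.107   0.088 ]
post [0.5457 0.1626 0.074 ]
barL_hi [0.5602 0.1358 0.06  ]
barL_lo [0.5305 0.1342 0.06  ]
barR_hi [ 0.5584 -0.09    0.06  ]
barR_lo [ 0.5281 -0.0905  0.06  ]
n1 [0.5446 0.0327 0.06  ]
n2 [ 0.5431 -0.0055  0.06  ]
valvecap [0.6539 0.0264 0.081 ]
scene pin [ 0.5473 -0.104   0.088 ]
scene post [0.5469 0.1633 0.074 ]
scene n_far [ 5.482e-01 -3.000e-04  6.000e-02]
scene n_near [0.5435 0.0317 0.06  ]
scene bar [0.5529 0.0305 0.06  ]
0.2696871187944827 0.26728199027598415 [0.54843281 0.02943445 0.06      ]
```

The measurements hold up. Pin to post comes out at 269.7 mm (270 given), the bar 30 mm wide, and the seams 38.2 mm apart (38 given), centred near y=0.0136. The pin is on the robot's right, so the sweep runs towards +y. I'll close the fingers and place them across the bar, 40 mm from the pin.

```bash
cat >> h.py <<'E'
pin=np.array([.5444,-.1065]);post=np.array([.5460,.1630]);u=(post-pin)/np.linalg.norm(post-pin)
th=np.arctan2(u[1],u[0])-np.pi/2
def Q(s=0):
    ph=(np.pi/2+th)/2+s*np.pi/2
    return [0,float(np.cos(ph)),float(np.sin(ph)),0]
def at(s,z): p=pin+u*s; return [p[0],p[1],z]
def st():
    o=ctrl.observe(); return o
E
python3 - <<'E'
from h import *
import cv2
ctrl.move_gripper(0.0)
c=[]
for s in(0,1):
    j=ctrl.solve_ik(at(.04,.40),Q(s)); print(s,None if j is None else np.round(j,2)); 
    if j is not None:c.append((abs(j[6]),s))
s=min(c)[1];print(s)
ctrl.move_pose(at(.04,.40),Q(s)); ctrl.move_l(at(.04,.255),Q(s))
o=st();print(o["time"],np.round(o["eef_pos"],4),np.round(o["tool_rot"],3),np.round(o["force"],2),o["width"])
for n in("scene","top"): cv2.imwrite(f"pics/{n}1.png",ctrl.read_camera(n)[:,:,::-1])
a=cv2.imread("pics/scene1.png")[90:260,200:370];cv2.imwrite("pics/sc1.png",cv2.resize(a,(600,600),interpolation=2))
E
```

```text
0 [-0.5   0.44  0.71  1.85 -0.34  0.98  0.35]
1 [-0.74  0.6   1.1   1.86 -0.61  1.07 -2.55]
0
5.1917 [ 0.5451 -0.0667  0.2558] [0.001 0.709 0.705 0.001] [ 0.16 -0.54 -0.34] 6.080329044797021e-05
```

View pics/sc1.png

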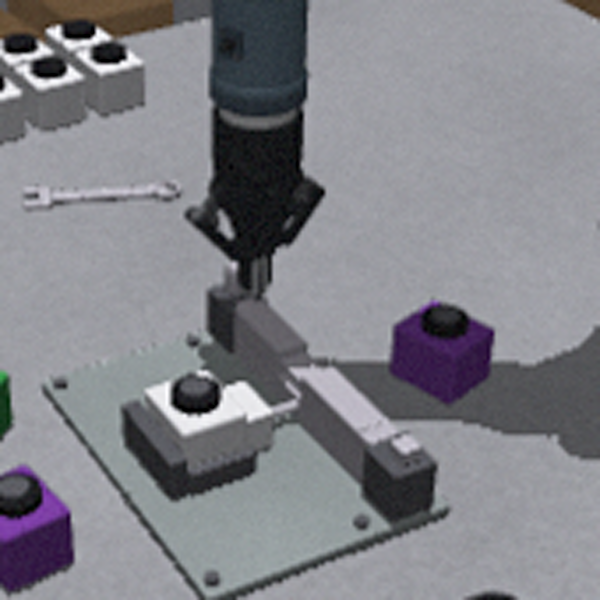

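In the scene crop the closed fingers hover over the bar just beside the pin, with the tip at about crop (255,290). Next is the light touch.

Run:
```python
from h import *
r=ctrl.move_l(at(.04,.228),Q(),rate=.02,max_force=2.5)
for i in range(3):
    o=st();print(r,round(o["time"],2),np.round(o["eef_pos"],4),np.round(o["force"],2)); ctrl.dwell(.1)
```

```text
True 6.28 [ 0.5446 -0.0665  0.2335] [-1.42  0.32  5.02]
True 6.38 [ 0.5446 -0.0665  0.2335] [0.08 1.1  5.77]
True 6.48 [ 0.5446 -0.0665  0.2335] [-0.65  0.95  4.36]
```

Contact came at tip z≈0.0605, which matches the bar top, with about 5 N. Now I'll sweep in small steps, trimming the height to keep the force light.

```bash
cat > sweep.py <<'E'
from h import *
import sys,json
def F(n=4):
    f=[]
    for _ in range(n): f.append(ctrl.observe()["force"]); ctrl.dwell(.02)
    return np.mean(f,axis=0)
def sweep(s,s1,zc,step=.004):
    while s<s1-1e-6:
        s+=step
        hit=ctrl.move_l(at(s,zc),Q(),rate=.03,max_force=8)
        f=F();o=st();d=np.linalg.norm(o["eef_pos"][:2]-pin)*1e3
        print(f"t{o['time']:.2f} s{s*1e3:.0f} d{d:.1f} zc{zc*1e3:.2f} z{o['eef_pos'][2]*1e3:.2f} F{np.round(f,1)} {'HIT' if hit else ''}")
        if hit or abs(f[1])>8 : print("stop: hit"); break
        if o["eef_pos"][2]<.2318 : print("stop: dropped"); break
        if f[2]>7: zc+=.0003
        elif f[2]<3: zc-=.0004
        if zc<.2295: print("zc low");break
    return s,zc
E
python3 - <<'E'
from sweep import *
print(sweep(.04,.068,.2333))
E
```

```text
t6.92 s44 d43.8 zc233.30 z233.55 F[-0.3 -2.   4.5] 
t7.28 s48 d47.7 zc233.30 z233.54 F[ 0.1 -2.9  5.7] 
t7.62 s52 d52.0 zc233.30 z233.54 F[-0.1 -3.8  6.3] 
t7.97 s56 d56.2 zc233.30 z233.52 F[-0.1 -4.1  6.4] 
t8.32 s60 d60.3 zc233.30 z233.54 F[-0.3 -3.9  6.4] 
t8.68 s64 d64.4 zc233.30 z233.53 F[ 0.2 -3.8  6.7] 
t9.03 s68 d68.4 zc233.30 z233.54 F[ 0.1 -4.1  7.3] 
(0.06800000000000002, 0.2336)
```

```bash
sed -i 's/<.2318/<.2329/; s/zc-=.0004/zc-=.0006/' sweep.py
python3 - <<'E'
from sweep import *
s,zc=sweep(.068,.100,.2334)
print("fine"); print(sweep(s,.128,zc,.0025))
E
```

```text
t9.38 s72 d72.7 zc233.40 z233.53 F[-0.5 -3.6  6.4] 
t9.72 s76 d76.8 zc233.40 z233.52 F[-0.  -3.5  6.5] 
t10.07 s80 d80.8 zc233.40 z233.51 F[-0.1 -4.   7.6] 
t10.43 s84 d85.6 zc233.70 z233.53 F[-0.7 -1.2  5.2] 
t10.78 s88 d89.3 zc233.70 z233.54 F[-0.7  0.   4.6] 
t11.12 s92 d92.7 zc233.70 z233.53 F[-0.2  0.8  2.8] 
t11.40 s96 d94.4 zc233.10 z233.52 F[-0.3  0.4  5. ] HIT
stop: hit
fine
t11.77 s99 d97.4 zc233.10 z233.50 F[-0.6 -3.7  6.5] 
t12.08 s101 d99.9 zc233.10 z233.48 F[-0.4 -4.3  6.6] 
t12.40 s104 d102.5 zc233.10 z233.47 F[-0.8 -4.2  6.7] 
t12.72 s106 d105.1 zc233.10 z233.47 F[-0.3 -3.8  6.8] 
t13.03 s109 d107.7 zc233.10 z233.44 F[-0.4 -4.4  6.6] 
t13.35 s111 d110.4 zc233.10 z233.35 F[-0.3 -3.5  6.4] 
t13.67 s114 d114.3 zc233.10 z232.61 F[-0.1 -0.3  0.2] 
stop: dropped
(0.11350000000000005, 0.2331)
```

The fingers dropped at 114 mm from the pin. With the 11 mm half-width, that puts the notch edge near 103 mm, as seen in the picture. I'll centre at 121 mm and press.

Run:
```python
from sweep import *
print("side hit",ctrl.move_l(at(.1212,.2325),Q(),rate=.03,max_force=6)); 
o=st();d=np.linalg.norm(o["eef_pos"][:2]-pin);print(d,o["eef_pos"].round(4) if hasattr(o["eef_pos"],"round") else o["eef_pos"],F().round(1))
for z in (.229,.227,.2255,.2245,.2235,.2225,.2215,.2205,.2195,.2190):
    h=ctrl.move_l(at(.1212,z),Q(),rate=.02,max_force=8);f=F();o=st()
    print(z,h,round(o["time"],2),np.round(o["eef_pos"]*np.array(1e3),2),f.round(1))
    if h or f[2]>14: print("stop");break
```

```text
side hit False
0.12156622139935587 [0.5451 0.0151 0.2324] [ 0.1 -0.2 -0.2]
0.229 False 14.53 [545.09  14.56 228.91] [ 0.4 -0.1  0.1]
0.227 False 14.85 [545.11  14.68 226.96] [-0.1 -0.   0. ]
0.2255 False 15.17 [545.2   14.69 225.56] [-0.3 -0.4  1.1]
0.2245 False 15.48 [545.22  14.68 224.63] [-0.5  0.3  2.5]
0.2235 False 15.8 [545.2   14.66 223.58] [-0.2 -0.3  3.6]
0.2225 False 16.12 [545.21  14.67 222.56] [0.1 0.2 4. ]
0.2215 False 16.43 [545.21  14.68 221.6 ] [-0.1 -0.1  4.7]
0.2205 False 16.75 [545.2   14.65 220.63] [-0.2 -0.4  6.1]
0.2195 False 17.07 [545.22  14.66 219.69] [-0.2 -0.2  5.8]
0.219 False 17.38 [545.21  14.66 219.23] [-0.2  0.3  6.4]
```

Run:
```python
from sweep import *
import cv2
for z in (.2184,.2179):
    h=ctrl.move_l(at(.1212,z),Q(),rate=.02,max_force=8);ctrl.dwell(.2);f=F(10);o=st()
    print(z,h,round(o["time"],2),np.round(o["eef_pos"]*np.array(1e3),2),f.round(1))
for n in("scene","top"): cv2.imwrite(f"pics/{n}2.png",ctrl.read_camera(n)[:,:,::-1])
a=cv2.imread("pics/scene2.png")[130:280,190:370];b=cv2.imread("pics/scene0.png")[130:280,190:370]
cv2.imwrite("pics/sc2.png",cv2.resize(np.hstack([b,a]),(800,333),interpolation=2))
```

```text
0.2184 False 18.0 [545.19  14.63 218.65] [-0.6  0.1  6.8]
0.2179 False 18.62 [545.2  14.6 218.2] [-0.9 -0.1  7.4]
```

View pics/sc2.png

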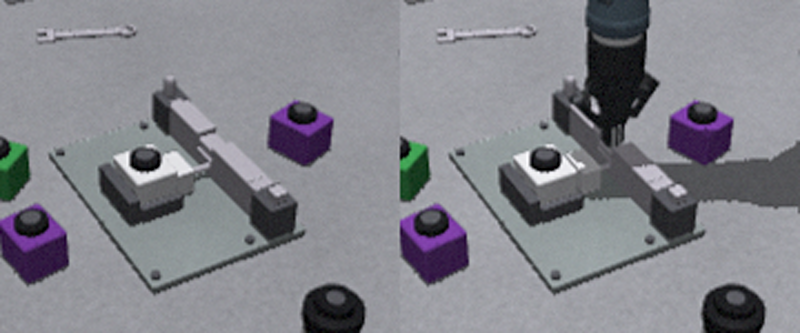

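View pics/scene2.png

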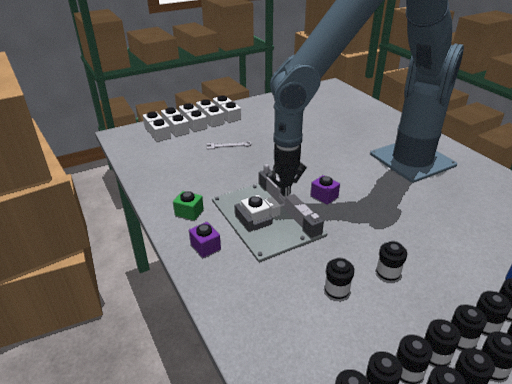

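The side-by-side shows the jaw pulled away from the valve body, with a gap at right crop (575,155), and the fingers in the notch at (615,135). The valve body, housings and wrench have not moved. The tongue is about 7.3 mm down at about 7.4 N, so I'm handing in.

Run:
```python
from sweep import *
ctrl.finish_job()
o=st();print(o["time"],np.round(o["eef_pos"],4),np.round(o["force"],1))
```

```text
the job is handed in; nothing more can be done
the job is handed in; nothing more can be done
```

I handed the job in with the closed fingers still holding the tongue down; no verdict is reported. The clock stood at about 19 s.

- **Sweep:** I touched the bar top 40 mm from the round pin at about 5 N, then slid towards the square post at about 3–8 N. The fingers dropped into the notch at 114 mm from the pin.
- **Press:** I centred the fingers at about 121 mm and pressed. The last check put the tongue about 7.3 mm down, from tool height, at 7.4 N.
- **Surroundings:** The last picture showed the jaw drawn back from the valve body. The valve body, housings and wrench looked unmoved; I judged that by eye and did not measure it.

Three checks were off:
- **False pin:** The network's best "round_pin" hit in the top view was a false one mid-bar, and I rejected it against the picture.
- **Early force stop:** One sweep step ended on the 8 N force-change limit at 94 mm from the pin, where I had just lowered the height slightly. There was no lasting side load, and the sweep went on normally.
- **Force reading:** The measured force stayed about 0.5–1 N below the stated spring values, which is about the size of the sensor's scatter.

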